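# Hook the draw latch and clamp the jig

## Task

Latch the clamping jig shut: lift the latch's wire loop over the keeper on the sliding jaw and hook it behind the lip, then swing the latch handle over and down past centre so that it draws the jaw tight. Press the closed handle down onto its rubber stop with about 15 N for one second, never pushing on the handle with more than 25 N, then let go and leave the other things on the bench alone.

Things in the scene. Friction and masses are not known exactly. Their poses are not given: they have to be found in the camera images.
- latch_jig: Grey clamping jig on an aluminium base plate, 206 x 92 mm in plan, fixed to the bench. Origin on the bench under the lever pivot; x from handle to keeper, y along the pivots, z up. All mm below are in this frame: base plate x -85..121, y -46..46, top z 12; fixed block x -75..20, y -38..38, top z 50; sliding jaw beyond it, 76 wide in y, top z 56.
- lever_pivot (a point): Lever pivot axis (along y) at x 0, z 66 of the jig, between two bracket ears that reach y = -22 and 22 and z 75. Axes as the jig's.
- jaw (a joint): Travel of the sliding jaw along +x, m. 0 = it just touches the white plate on the sprung rubber pad (at x 30); positive = open by that much (11 to 17 mm at the start, end stop 19.5); negative = pad squeezed (2 to 4 mm when latched). Friction about 2.5 N; the pad gives 1 mm per 25 N.
- keeper (a point): Moves with the jaw: seat of the loop bar's centre, x = 62 + jaw travel, y 0, z 60, axes as the jig's. On the lever's side of it stands the lip: 4 mm steel, 14 mm wide in y, top z 68, leaning 15 degrees over the seat (top edge about above it). Bring the bar down on the jaw top 4 mm or more beyond the seat in +x; pulled back, it catches under the lip.
- lever (a joint): Lever angle, rad. 0 = handle level towards -x (shut); grows as it lifts: 1.57 upright, more leans to the keeper (limit 2.3). Starts at 0.38 to 0.52, held by 0.04 N m of friction. When hooked, closing takes about 5 N on the handle, hardest from 0.8 to 0.4; dead centre is at about 0.15; below that it stays shut by itself.
- stop (a point): Stiff rubber stop under the handle at x -42, y 0 (14 mm across), on a set screw whose height differs by up to 4 mm either way each time; this point is at the block's top z 50, not at the tip. The shut handle comes to rest on it at a lever angle between -0.15 and 0.08, so the end has to be felt. It gives about 1 mm per 20 N.
- handle_end (a point): Centre of the rounded crossbar (10 mm diameter, 24 mm long in y) at the free end of the steel handle, 61 mm from the lever pivot. The handle is a straight bar from pivot to here, 20 mm wide in y, 8 mm thick.
- handle: The same handle as a part: origin at the lever pivot, x axis from free end to pivot. Push on it with no more than 25 N.
- loop (a joint): Angle of the wire loop against the lever, rad. The loop swings freely on the lever about an axis along y, 22 mm from the lever pivot at the angle 186 degrees minus the lever angle (measured from +x, rising to +z). Its arms lie level when this equals joint lever and dip towards the bar when it is smaller.
- loop_bar (a point): Centre of the loop's cross bar: 8 mm diameter, 37 mm long in y. In the loop's own axes (x outward, z up when level) it is 80 mm out from the loop's hinge and 3.7 mm below it; two 4 mm wire arms at y = +-14.5 run back to the hinge. At the start it lies on the jaw's top, on the lever's side of the keeper lip.
- tab_top (a point): Top of the loop's upright steel finger tab: 10 mm thick in y, 14 mm in x, 36 mm tall, fixed to the loop; this point is 40 mm above and 11 mm further out (+x) than the bar's centre, in axes that turn with the loop. Pinch it across y from above, fingertips 6 mm or more above the bar's centre. The lever follows when the loop is carried.
- marker_black: Bystander: black felt marker, 136 x 18 x 18 mm, lying beside the jig; origin under its middle.
- tweezers: Bystander: steel tweezers, 14 x 125 x 11 mm, lying beside the jig; origin under their middle.
- screwdriver: Bystander: flat screwdriver with an orange handle, 26 x 188 x 26 mm, lying to the right of the jig; origin under its middle.
Things that resemble listed ones, but are neither listed nor needed, are in the scene too. There is more than one size of the latch_jig; the job needs the larger.

How it is judged:
By the outcome, as a careful person would: the job done as asked, in the order asked, and still so for the second after the job is handed in, with the robot touching nothing.
It also fails if it takes over 62 s, if anything falls off the work surface, if the arm or the gripper's body presses on something with over 40 N, if the wrist force passes 120 N, or if a joint passes its speed limit or range.

## Robot

A 6-joint arm with a two-finger parallel gripper is mounted at the origin on the work surface; the furniture and walls round the work are solid. World frame = base frame: x ahead of the robot, y to its left, z up, the work surface at z = 0. Lengths are in m, angles in rad, forces in N, time in s.
With the tool pointing down it reaches from about 0.25 to 0.85 m from the base axis. Payload 12.5 kg.
Tool frame: the origin (TCP) lies at the very end of the fingers, on their centre line; the grasp point (between the pads) lies bot.grip_depth behind it (bot.grip_depth is the distance from the TCP to the grasp point, in m); x points along the fingers, z is the direction in which the jaws open and shut, and the axes are right-handed (so a half turn about x gives the same grasp; the last joint's range is limited). The gripper opens to 93 mm and grips with 3 to 60 N. Pads are 15 mm wide; open, the fingers measure 128 mm over their backs; the gripper's body (75 mm by 188 mm) begins 65 mm behind the grasp point.
Start: joints at [-1.434, 0.351, 1.652, -0, 1.139, -0.085], TCP at [0.121, -0.537, 0.219] pointing down, gripper open.
Joint ranges: [-2.75, 2.75], [-0.79, 2.1], [0.01, 2.65], [-1.57, 4.71], [0.07, 3.14], [-2.87, 2.87]. Speed limits (rad/s): [2.22, 2.22, 2.79, 3.14, 3.14, 3.14].

## Interface

Orientations are given as a 3x3 rotation matrix whose columns are the frame's x, y, z axes.
In Python, from rig import bot gives the robot as it stands.
- The arm moves only by the tool apply_moves, never from a script. Its argument "targets" is a list that holds one entry, the list of rows, each a list of 5 numbers: the opening, from 0 (shut) to 1 (fully open), then the shift along the tool's x, y, z in m, then the turn about the tool's x in rad. A call has 1 to 12 rows; each row is the pose to reach, as a shift and turn from the pose commanded when the call began, along the tool's axes at that moment; what a row does not reach only later rows make up. A row lasts 1/10 s, in which the tool goes at most 50 mm and 8.59 degrees, less where a joint would pass 70% of its speed; a pose out of reach is approached as far as the arm can. A call with a gripper value outside its range is refused whole. The fingers move at their own pace and stop on an object; "newtons" is the grip in N (left out, the last holds). Time passes only in rows, so rows that repeat a pose let the fingers close. It gives the time, the measured TCP pose, the force and the opening at its end, in the units of the state.
- bot.sense(): the state, without advancing time (a new reading comes with each control period).
- bot.get_image(name): name is "scene" or "top"; returns (picture, depth): 400x640x3 uint8, red, green, blue; 400x640 float32, m along the optical axis (not along the pixel's ray), 0 where there is no reading.
- bot.calibration(name): a dict with "fovy" (degrees; the focal length in pixels is half the picture's height over the tangent of half this angle, whatever the lens; pixels are square), "cx", "cy" (the principal point, pixels), "distortion" ([k1, k2, p1, p2, k3] as OpenCV has them; the pictures are not rectified), "R" (3x3) and "t" (3): a world point X has camera coordinates R X + t. Camera axes: x right, y down, z forward; pixel columns grow to the right and rows downward; lengths in m; the calibration is good to about 2 mm. A picture is of the moment at which its call begins. calibration takes no time and is no camera call.
- bot.finish_job(): hands the job in, once; it reports no verdict.
The state is a dict: "time_s": time; "joints": joint angles; "joint_vel": joint speeds; "effort": joint torques, N m; "position": TCP position; "tcp_rot": TCP orientation; "contact_force": force on the tool from outside, world axes, zero at the start; "moment": the same for the moment, N m; "width": finger opening in m.
Only numpy, scipy, OpenCV 4.12 (cv2) and the standard library are available. Lean on these libraries where they do the work, as an engineer would, in place of code of your own. Each camera call takes 0.05 s, during which the arm holds its last target.

## Working session

There is one attempt and no reset: what is moved stays moved. The work goes in short steps, Python scripts to look and compute and a tool call to move; the robot and the scene stay as the last step left them, time stands still between calls to the robot, and variables do not carry over. Pictures are saved under pics/ and viewed, and the job is handed in when it is done.

Besides the shell and the picture viewer there is one more tool, called after ">>>" as a command line: name --argument value ..., lists and objects as JSON in quotes. apply_moves: Moves the arm, as the interface text tells. Its arguments: {"type":"object","properties":{"targets":{"type":"array","items":{"type":"array","items":{"type":"array","items":{"type":"number"}}}},"newtons":{"type":"number"}},"required":["targets"]}

```bash
ls; mkdir -p pics; python3 - <<'E'
from rig import bot
import cv2,numpy as np
for n in("scene","top"):
    im,d=bot.get_image(n); cv2.imwrite(f"pics/{n}0.png",im[:,:,::-1]); np.savez(f"pics/{n}0.npz",im=im,d=d); print(n,bot.calibration(n))
print(bot.sense(),bot.grip_depth)
E
```

```text
pics
scene {'fovy': 52.724240942427556, 'cx': 318.01954064262384, 'cy': 203.85146392594118, 'distortion': array([0.02384307, 0.        , 0.        , 0.        , 0.        ]), 'R': array([[ 0.78276941, -0.62223089,  0.01003785],
       [-0.28215012, -0.36923065, -0.88547165],
       [ 0.5546741 ,  0.69028794, -0.46458497]]), 't': array([-0.54419359,  0.10782628,  0.79511978])}
top {'fovy': 53.96997149897519, 'cx': 323.22477111913656, 'cy': 195.9307827741339, 'distortion': array([-0.09505463,  0.        ,  0.        ,  0.        ,  0.        ]), 'R': array([[ 0.00525941, -0.99913675,  0.04120787],
       [-0.99807253, -0.00779304, -0.06156696],
       [ 0.06183495, -0.04080463, -0.99725193]]), 't': array([-0.28096837,  0.49106248,  0.88755142])}
{'time_s': 0.1, 'joints': array([-1.43359141e+00,  3.51163111e-01,  1.65232372e+00, -2.74071317e-05,
        1.13910478e+00, -8.46018228e-02]), 'joint_vel': array([-8.16747723e-04, -1.31572262e-03, -2.05480040e-03,  1.99421676e-04,
        1.53441464e-05, -2.87929162e-04]), 'effort': array([ 1.16980700e-03, -4.98029172e+01, -2.85703862e+01,  7.00130453e-02,
        2.38502480e-02, -4.83058773e-05]), 'position': array([ 0.12097263, -0.53622914,  0.21817963]), 'tcp_rot': array([[-1.61291414e-04,  9.75499051e-01,  2.20003581e-01],
       [ 9.86167041e-04,  2.20003632e-01, -9.75498554e-01],
       [-9.99999501e-01,  5.96207398e-05, -9.97489710e-04]]), 'contact_force': array([-0.00809477, -0.07004756,  0.74542814]), 'moment': array([ 0.02487664, -0.04701449,  0.01992919]), 'width': 0.09301833224029372} 0.0188
```

View pics/scene0.png

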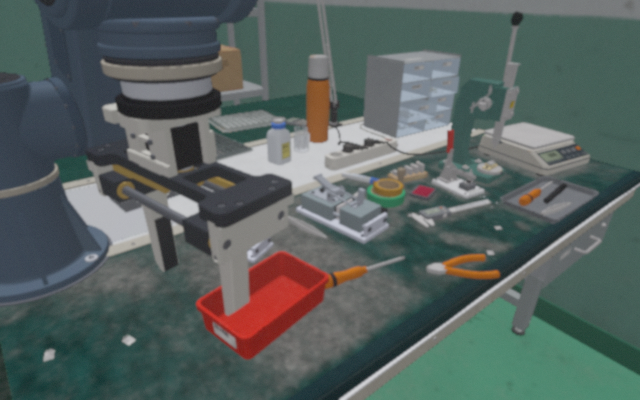

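View pics/top0.png

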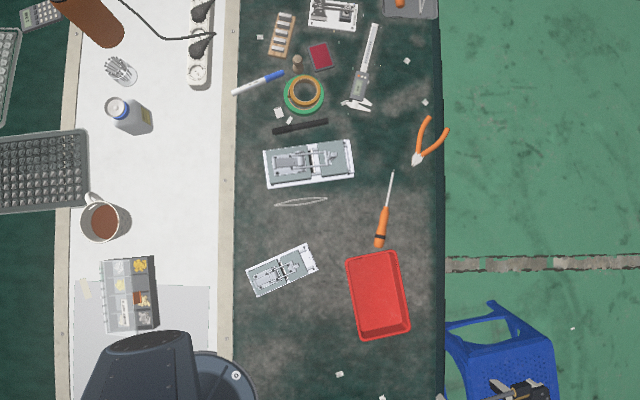

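Candidates: the jig at top (308,163) and the one at top (282,270); (332,12) is a red-handled toggle clamp. The larger jig at (308,163) fits: it's bigger and has the marker and tweezers beside it. An enlarged crop will confirm it.

```bash
cat > h.py <<'E'
import numpy as np,cv2
from rig import bot
def cal(n):
    c=bot.calibration(n); f=200/np.tan(np.radians(c['fovy'])/2)
    K=np.array([[f,0,c['cx']],[0,f,c['cy']],[0,0,1]]); return K,np.array(c['distortion']),c['R'],c['t']
def ray(n,uv):
    K,D,R,t=cal(n); p=cv2.undistortPoints(np.array(uv,float).reshape(-1,1,2),K,D).reshape(-1,2)
    d=np.c_[p,np.ones(len(p))]@R; return -R.T@t,d
def onz(n,uv,z):
    o,d=ray(n,uv); z=np.broadcast_to(z,len(d)); return o+d*((z-o[2])/d[:,2])[:,None]
def proj(n,X):
    K,D,R,t=cal(n); return cv2.projectPoints(np.array(X,float).reshape(-1,3),cv2.Rodrigues(R)[0],t,K,D)[0].reshape(-1,2)
def tri(uvs,uvt):
    o1,d1=ray("scene",[uvs]);o2,d2=ray("top",[uvt]);A=np.c_[d1[0],-d2[0]]
    s=np.linalg.lstsq(A,o2-o1,rcond=None)[0];a=o1+s[0]*d1[0];b=o2+s[1]*d2[0];return (a+b)/2,np.linalg.norm(a-b)
def crop(n,im,x0,y0,x1,y1,s,out):
    c=cv2.resize(im[y0:y1,x0:x1,::-1],None,fx=s,fy=s,interpolation=cv2.INTER_CUBIC)
    cv2.imwrite(out,c)
E
python3 - <<'E'
from h import *
im=np.load('pics/top0.npz')['im'];crop('top',im,250,110,370,210,6,'pics/t0c.png')
im=np.load('pics/scene0.npz')['im'];crop('s',im,280,160,400,250,6,'pics/s0c.png')
im=np.load('pics/top0.npz')['im'];
m=(im.min(2)>150).astype(np.uint8)
n,l,s,c=cv2.connectedComponentsWithStats(m)
for i in range(1,n):
    if s[i,4]>60 and 240<c[i][0]<370 and 100<c[i][1]<310: print(s[i],c[i])
print(onz('top',[[262,150],[355,138],[266,188],[355,175]],.012))
E
```

```text
[341  98  31  14 213] [357.74647887 104.2629108 ]
[273 107  11  12  82] [278.25609756 111.98780488]
[ 262  139   92   50 2858] [308.18719384 163.18684395]
[274 198  36   8 104] [290.96153846 202.48076923]
[ 245  242   74   55 1795] [281.08356546 269.48523677]
[[ 0.60028384 -0.13378974  0.012     ]
 [ 0.63168707 -0.35281848  0.012     ]
 [ 0.51091    -0.14460745  0.012     ]
 [ 0.5433804  -0.35270371  0.012     ]]
```

View pics/t0c.png

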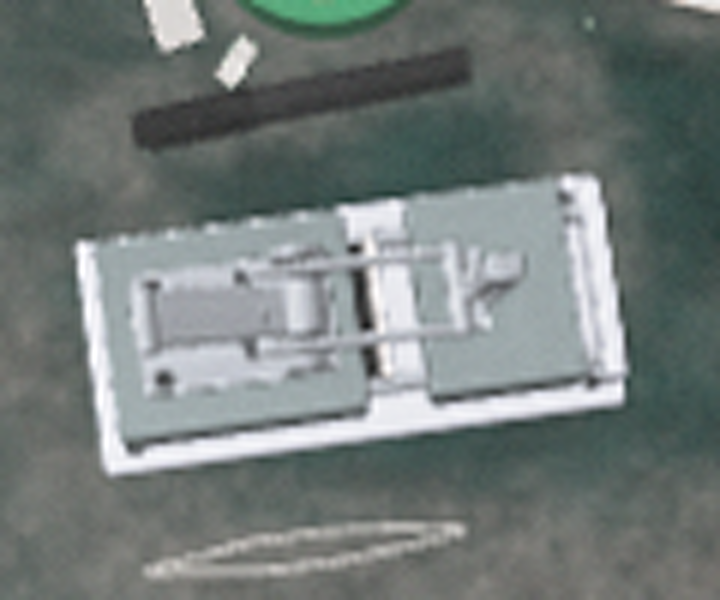

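View pics/s0c.png

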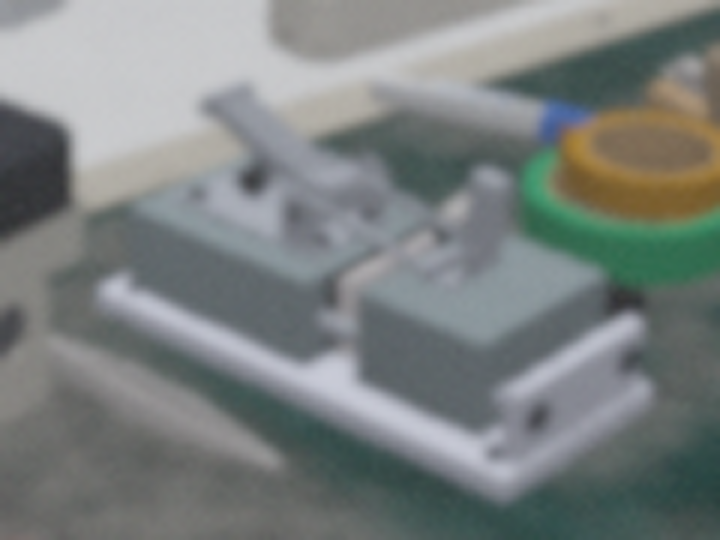

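```bash
cat > fit.py <<'E'
from h import *
from scipy.optimize import least_squares
c=lambda l:(np.array(l,float)+.5)/6-.5+[250,110]
P=onz('top',c([(80,243),(600,177),(625,402),(108,473)]),.012)
B=onz('top',c([(95,240),(345,210),(370,412),(122,440)]),.050)
print('cam',ray('top',[[320,200]])[0])
for q in(P,B): print(np.linalg.norm(np.diff(np.r_[q,q[:1]],axis=0),axis=1))
mod=np.array([(-85,46),(121,46),(121,-46),(-85,-46),(-75,38),(20,38),(20,-38),(-75,-38)])/1e3
obs=np.r_[P,B][:,:2]
f=lambda p:(mod@np.array([[np.cos(p[2]),np.sin(p[2])],[-np.sin(p[2]),np.cos(p[2])]])+p[:2]-obs).ravel()
r=least_squares(f,[.56,-.22,-1.45],loss='soft_l1',f_scale=.002); print(r.x,np.degrees(r.x[2]));print((r.fun.reshape(-1,2)*1e3).round(1))
np.save('pose.npy',r.x)
E
python3 fit.py
```

```text
cam [ 0.436712   -0.24068274  0.9269237 ]
[0.20598774 0.0898109  0.20360792 0.09098356]
[0.09441932 0.0769671  0.09299576 0.07605436]
[ 0.56688119 -0.22550164 -1.43235924] -82.06813934668055
[[ 0.6  1. ]
 [ 0.3  0.9]
 [-1.6 -1.9]
 [-0.4  0.6]
 [-0.3 -0.1]
 [ 0.4 -0.6]
 [ 1.4 -1.1]
 [-0.4  0.7]]
```

```bash
cat >> h.py <<'E'
def toj(X,p=None):
    p=np.load('pose.npy') if p is None else p
    c,s=np.cos(p[2]),np.sin(p[2]); X=np.array(X,float).reshape(-1,3)
    d=X[:,:2]-p[:2]; return np.c_[d@[c,s],d@[-s,c],X[:,2]]*1e3
def tow(J):
    p=np.load('pose.npy');c,s=np.cos(p[2]),np.sin(p[2]);J=np.array(J,float).reshape(-1,3)/1e3
    return np.c_[J[:,0]*c-J[:,1]*s+p[0],J[:,0]*s+J[:,1]*c+p[1],J[:,2]]
def onplane_y0(n,uv,y=0):
    o,d=ray(n,uv);p=np.load('pose.npy');nn=np.array([-np.sin(p[2]),np.cos(p[2]),0])
    q=np.r_[p[:2],0]+nn*y/1e3
    return toj(o+d*(((q-o)@nn)/(d@nn))[:,None])
def kin(lev,loop):  # returns handle end, hinge, bar, tabtop  (jig mm x,z)
    he=np.array([-61*np.cos(lev),66+61*np.sin(lev)])
    a=np.radians(186)-lev; h=np.array([22*np.cos(a),66+22*np.sin(a)])
    g=lev-loop # dip: arms direction angle below level when loop<lever
    ux=np.array([np.cos(g),-np.sin(g)]);uz=np.array([np.sin(g),np.cos(g)])
    bar=h+80*ux-3.7*uz; tab=bar+11*ux+40*uz
    return he,h,bar,tab
def loopfor(lev,zbar):
    from scipy.optimize import brentq
    return brentq(lambda l:kin(lev,l)[2][1]-zbar,lev-1.4,lev+.3)
E
python3 - <<'E'
from h import *
ct=lambda l:(np.array(l,float)+.5)/6-.5+[250,110]
cs=lambda l:(np.array(l,float)+.5)/6-.5+[280,160]
print('tabtop tri',[ (toj(a).round(1),b) for a,b in [tri(cs((488,172)),ct((503,262)))]])
print('scene y0: handle end, tabtop,', onplane_y0('scene',cs([(228,98),(488,172)])).round(1))
print('bar top',toj(onz('top',ct([(452,243),(474,330),(460,287)]),.060)).round(1))
print('jaw left edge z56',toj(onz('top',ct([(408,197),(432,402)]),.056)).round(1),'jaw right',toj(onz('top',ct([(560,180),(582,382)]),.056)).round(1))
for lev in(.38,.42,.45,.48,.52):
    l=loopfor(lev,60);print(lev,round(l,3),[k.round(1) for k in kin(lev,l)])
E
```

```text
tabtop tri [(array([[70.5,  2. , 98.5]]), np.float64(0.0024166738641029435))]
scene y0: handle end, tabtop, [[-57.7   0.   88. ]
 [ 70.5   0.   99. ]]
bar top [[ 57.   18.5  60. ]
 [ 60.8 -14.9  60. ]
 [ 57.7   1.7  60. ]]
jaw left edge z56 [[ 43.2  38.5  56. ]
 [ 41.9 -39.1  56. ]] jaw right [[100.7  37.8  56. ]
 [ 98.5 -38.9  56. ]]
0.38 0.276 [array([-56.6,  88.6]), array([-21.2,  72. ]), array([58., 60.]), array([73.1, 98.6])]
0.42 0.305 [array([-55.7,  90.9]), array([-20.9,  72.8]), array([58.1, 60. ]), array([73.6, 98.5])]
0.45 0.328 [array([-54.9,  92.5]), array([-20.7,  73.4]), array([58.2, 60. ]), array([74.1, 98.4])]
0.48 0.35 [array([-54.1,  94.2]), array([-20.5,  74.1]), array([58.4, 60. ]), array([74.5, 98.2])]
0.52 0.379 [array([-52.9,  96.3]), array([-20.1,  74.9]), array([58.6, 60. ]), array([75.1, 98.1])]
```

```bash
python3 - <<'E'
from h import *
ct=lambda l:(np.array(l,float)+.5)/6-.5+[250,110]
print('handle end L corners z89',toj(onz('top',ct([(148,288),(150,350)]),.089)).round(1))
z=np.load('pics/top0.npz'); im=z['im'][145:175,315:345]; print(im.mean(2).astype(int)[4:26:1,6:28])
# lever vs jaw when hooked
from scipy.optimize import brentq,fsolve
for bx in(84,82,80,76,74,72,70,68,66,64,62,60,59):
    try:
        lev=brentq(lambda L:kin(L,loopfor(L,60))[2][0]-bx,.6,2.29) if bx>59 else np.nan
        l=loopfor(lev,60);print(bx,round(lev,3),'g',round(lev-l,3),[k.round(1) for k in kin(lev,l)])
    except Exception as e: print(bx,e)
p=np.load('pose.npy'); w=tow([[71.5,1,72]])[0]; s=bot.sense();print(w,s['tcp_rot'].T@(w-s['position']))
E
```

```text
handle end L corners z89 [[-55.2  11.1  89. ]
 [-57.2 -11.1  89. ]]
[[164 163 161 163 158 157 166 161 162 164 167 168 167 167 167 163 165 168
  167 165 164 163]
 [162 154 169 191 184 157 163 163 162 162 167 162 165 166 166 165 165 162
  167 168 163 164]
 [184 178 187 212 208 161 160 191 191 164 164 164 160 155 164 169 164 165
  165 167 161 164]
 [170 166 169 203 215 162 159 209 197 150 183 188 172 173 184 178 149 169
  166 162 162 161]
 [149 145 166 217 218 168 156 202 185 155 211 202 193 190 194 183 134 168
  163 165 162 163]
 [167 165 182 223 219 170 146 202 183 175 213 198 194 186 192 179 138 166
  166 161 166 165]
 [168 163 170 202 223 188 173 207 171 178 204 209 200 192 180 167 139 166
  165 163 164 165]
 [164 161 161 185 220 193 191 199 166 167 167 167 164 148 139 142 152 163
  164 164 164 165]
 [168 164 158 167 218 198 184 179 165 143 108 102  96  94 115 147 164 164
  160 162 162 164]
 [163 164 155 161 219 217 197 180 142 109 106 130 115 125 149 166 163 163
  163 162 162 164]
 [161 159 160 173 222 217 179 151 138 129 147 133 136 156 162 166 167 163
  163 165 163 163]
 [163 162
[... 1682 characters left out ...]
87.4]), array([70., 60.]), array([92.4, 94.9])]
68 1.327 g 0.293 [array([-14.7, 125.2]), array([-7.5, 86.7]), array([68., 60.]), array([90.1, 95.1])]
66 1.211 g 0.28 [array([-21.5, 123.1]), array([-9.9, 85.7]), array([66., 60.]), array([87.6, 95.4])]
64 1.08 g 0.261 [array([-28.7, 119.8]), array([-12.3,  84.2]), array([64., 60.]), array([84.9, 95.8])]
62 0.927 g 0.234 [array([-36.6, 114.8]), array([-15. ,  82.1]), array([62., 60.]), array([82. , 96.4])]
60 0.731 g 0.192 [array([-45.4, 106.7]), array([-17.8,  78.9]), array([60., 60.]), array([78.4, 97.2])]
59 The function value at x=nan is NaN; solver cannot continue.
[ 0.57773829 -0.29617959  0.072     ] [ 0.14634261  0.49837752 -0.13353209]
```

```bash
python3 - <<'E'
from h import *
print(toj(onz('top',[[329.5,162],[330.5,163]],.068)).round(1),toj(onz('top',[[333.2,153.3]],.0985)).round(1))
print(proj('top',tow([[58,18.5,60],[58,-18.5,60],[74.5,7,68],[74.5,-7,68],[72,0,98.5]])).round(1))
E
```

```text
[[ 62.9 -10.5  68. ]
 [ 64.8 -13.   68. ]] [[71.   2.7 98.5]]
[[325.4 150. ]
 [327.6 166.3]
 [333.6 153.6]
 [334.5 159.8]
 [333.9 154.5]]
```

```bash
python3 - <<'E'
from h import *
im=np.load('pics/top0.npz')['im'];crop('top',im,310,138,350,178,15,'pics/t0d.png')
im=np.load('pics/scene0.npz')['im'];crop('s',im,335,178,385,218,15,'pics/s0d.png')
a=cv2.imread('pics/t0d.png');b=cv2.imread('pics/s0d.png');cv2.imwrite('pics/d0.png',cv2.resize(np.hstack([a,b]),None,fx=.59,fy=.59))
E
```

```text
(no output)
```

View pics/d0.png

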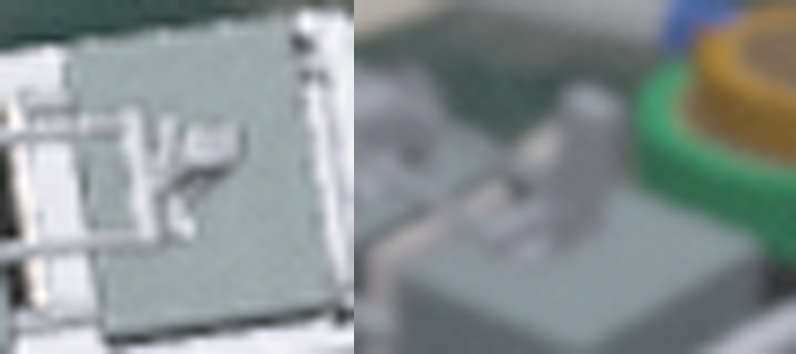

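>>> apply_moves --targets '[[[1,0,0.498,-0.1335,-1.487],[1,0,0.498,-0.1335,-1.487],[1,0,0.498,-0.1335,-1.487],[1,0,0.498,-0.1335,-1.487],[1,0,0.498,-0.1335,-1.487],[1,0,0.498,-0.1335,-1.487],[1,0,0.498,-0.1335,-1.487],[1,0,0.498,-0.1335,-1.487],[1,0,0.498,-0.1335,-1.487],[1,0,0.498,-0.1335,-1.487],[1,0,0.498,-0.1335,-1.487],[1,0,0.498,-0.1335,-1.487]]]' --newtons 8

```text
time_s: 1.3
position: [0.5786, -0.2953, 0.2178]
tcp_rot: [[-0.001, -0.139, 0.99], [0.001, 0.99, 0.139], [-1.0, 0.001, -0.001]]
contact_force: [-0.1, -1.2, -0.7]
width: 0.0928
```

```bash
cat > st.py <<'E'
from h import *
s=bot.sense();J=toj(s['position'])[0];R=s['tcp_rot'];p=np.load('pose.npy')
jx=np.array([np.cos(p[2]),np.sin(p[2]),0]);jy=np.array([-jx[1],jx[0],0])
F=s['contact_force'];print('t',round(s['time_s'],2),'TCP jig mm',J.round(1),'yawerr',round(np.arctan2(R[:,2]@jx,R[:,2]@jy),4),'F jig',np.round([F@jx,F@jy,F[2]],2),'w',round(s['width']*1e3,1))
E
python3 st.py
```

```text
t 1.3 TCP jig mm [ 70.8   2.  217.8] yawerr -0.001 F jig [ 1.13 -0.29 -0.74] w 92.8
```

>>> apply_moves --targets '[[[0.5,0.05,-0.0007,-0.0015,0],[0.5,0.1,-0.0007,-0.0015,0],[0.5,0.13,-0.0007,-0.0015,0],[0.5,0.146,-0.0007,-0.0015,0],[0.3,0.146,-0.0007,-0.0015,0],[0.3,0.146,-0.0007,-0.0015,0],[0.3,0.146,-0.0007,-0.0015,0]]]'

```text
time_s: 2.0
position: [0.5768, -0.2985, 0.0748]
tcp_rot: [[0.003, -0.137, 0.991], [-0.002, 0.991, 0.137], [-1.0, -0.002, 0.002]]
contact_force: [0.3, 0.2, 0.2]
width: 0.0413
```

```bash
python3 st.py; python3 - <<'E'
from h import *
for n,b in(("top",(290,120,370,190)),("scene",(300,150,400,230))):
    im,d=bot.get_image(n); crop(n,im,*b,7,f'pics/{n}1.png')
E
```

```text
t 2.0 TCP jig mm [73.6 -0.2 74.8] yawerr 0.0009 F jig [-0.2   0.31  0.19] w 41.3
```

View pics/scene1.png

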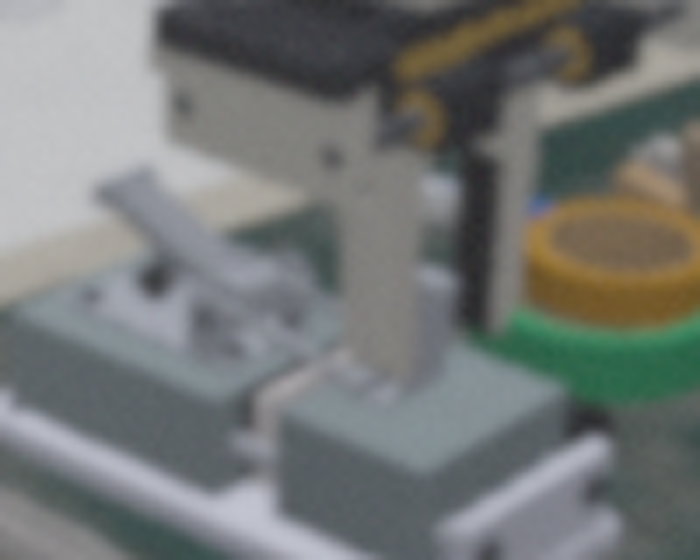

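The scene picture shows the fingers on either side of the tab at (435,310), with the tips above the jaw. I'll check the settled pose, then shift if needed and close gently.

```bash
python3 st.py
```

```text
t 2.1 TCP jig mm [73.3 -0.3 74.3] yawerr 0.0006 F jig [ 0.2  -0.41 -0.22] w 33.6
```

>>> apply_moves --targets '[[[0.15,0.001,0.001,0,0],[0.0,0.001,0.001,0,0],[0.0,0.001,0.001,0,0],[0.0,0.001,0.001,0,0],[0.0,0.001,0.001,0,0],[0.0,0.001,0.001,0,0],[0.0,0.001,0.001,0,0],[0.0,0.001,0.001,0,0]]]' --newtons 10

```text
time_s: 2.9
position: [0.5771, -0.2965, 0.072]
tcp_rot: [[0.003, -0.138, 0.99], [-0.0, 0.99, 0.138], [-1.0, -0.001, 0.003]]
contact_force: [5.2, 0.8, -0.4]
width: 0.01
```

```bash
python3 st.py
```

```text
t 2.9 TCP jig mm [71.7  0.3 72. ] yawerr 0.0004 F jig [-0.05  5.3  -0.38] w 10.0
```

```bash
python3 - <<'E'
from h import *
U,W=10.0,32.1
def pinch(l,zb):
    lp=loopfor(l,zb);g=l-lp;h,b=kin(l,lp)[1:3]
    ux=np.array([np.cos(g),-np.sin(g)]);uz=np.array([np.sin(g),np.cos(g)])
    return b,g,b+U*ux+W*uz
p0=pinch(.42,60)[2]
for l,z in[(.42,60),(.5,64),(.6,69),(.7,74),(.8,78),(.9,80),(1.1,80),(1.3,80),(1.5,80),(1.7,80),(1.9,79),(2.0,76),(2.05,72),(2.05,68),(2.05,64),(2.03,60)]:
    b,g,p=pinch(l,z);d=p-p0;print(l,'bar',b.round(1),'g',round(g,3),'tool x,y shift mm',(-d[1]).round(1),(-d[0]).round(1))
E
```

```text
0.42 bar [58.1 60. ] g 0.115 tool x,y shift mm -0.0 -0.0
0.5 bar [59.1 64. ] g 0.085 tool x,y shift mm -4.4 -0.0
0.6 bar [60.4 69. ] g 0.047 tool x,y shift mm -9.8 -0.1
0.7 bar [61.8 74. ] g 0.008 tool x,y shift mm -15.3 -0.3
0.8 bar [63.2 78. ] g -0.02 tool x,y shift mm -19.5 -0.8
0.9 bar [64.7 80. ] g -0.025 tool x,y shift mm -21.6 -2.1
1.1 bar [68. 80.] g 0.009 tool x,y shift mm -21.3 -6.5
1.3 bar [71.8 80. ] g 0.035 tool x,y shift mm -21.0 -11.1
1.5 bar [75.9 80. ] g 0.05 tool x,y shift mm -20.8 -15.7
1.7 bar [80.2 80. ] g 0.054 tool x,y shift mm -20.8 -20.2
1.9 bar [84.5 79. ] g 0.059 tool x,y shift mm -19.7 -24.7
2.0 bar [86.4 76. ] g 0.09 tool x,y shift mm -16.3 -27.5
2.05 bar [86.8 72. ] g 0.136 tool x,y shift mm -11.7 -29.3
2.05 bar [86. 68.] g 0.187 tool x,y shift mm -6.9 -30.0
2.05 bar [84.9 64. ] g 0.238 tool x,y shift mm -2.1 -30.5
2.03 bar [83.2 60. ] g 0.293 tool x,y shift mm 2.9 -30.3
```

>>> apply_moves --targets '[[[0,-0.0044,0,0.0007,0],[0,-0.0098,0,0.0007,0],[0,-0.0153,-0.0003,0.0007,0],[0,-0.0195,-0.0008,0.0007,0],[0,-0.0216,-0.0021,0.0007,0],[0,-0.0214,-0.0045,0.0007,0],[0,-0.0213,-0.0065,0.0007,0],[0,-0.0213,-0.0065,0.0007,0]]]'

```text
time_s: 3.7
position: [0.5782, -0.3026, 0.093]
tcp_rot: [[0.001, -0.138, 0.991], [0.001, 0.991, 0.138], [-1.0, 0.0, 0.001]]
contact_force: [3.6, 3.5, -0.0]
width: 0.0099
```

```bash
python3 st.py; python3 - <<'E'
from h import *
for n,b in(("top",(290,120,370,190)),("scene",(300,150,400,230))):
    im,d=bot.get_image(n); crop(n,im,*b,7,f'pics/{n}2.png')
E
```

```text
t 3.7 TCP jig mm [77.9  0.5 93. ] yawerr 0.0005 F jig [-3.02  4.02 -0.02] w 9.9
```

View pics/scene2.png

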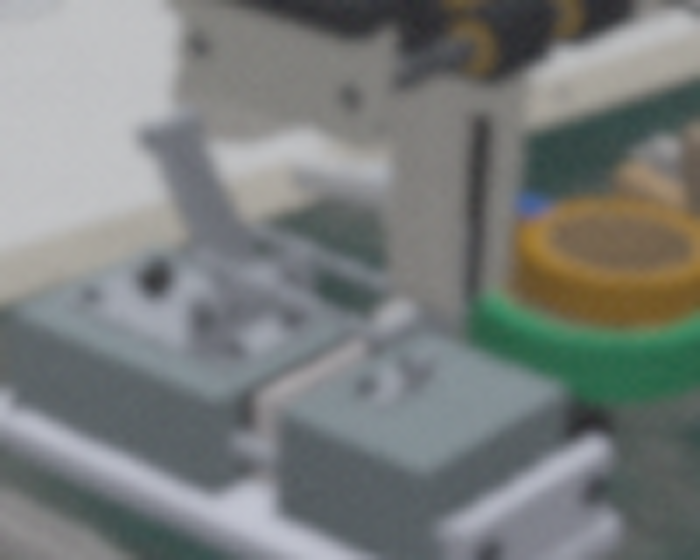

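The loop is lifted: bar at (390,315), keeper at (395,378), and the handle has followed to about 65°. Now across and down beyond the lip.

>>> apply_moves --targets '[[[0,0.0003,-0.0046,0.0006,0],[0,0.0005,-0.0092,0.0006,0],[0,0.0005,-0.0137,0.0006,0],[0,0.0016,-0.0182,0.0006,0],[0,0.005,-0.021,0.0006,0],[0,0.005,-0.021,0.0006,0]]]'

```text
time_s: 4.4
position: [0.5812, -0.3246, 0.0877]
tcp_rot: [[0.001, -0.137, 0.991], [-0.001, 0.991, 0.137], [-1.0, -0.001, 0.001]]
contact_force: [4.3, -0.5, -0.6]
width: 0.0099
```

```bash
python3 st.py; python3 - <<'E'
from h import *
for n,b in(("top",(290,120,370,190)),("scene",(300,150,400,230))):
    im,d=bot.get_image(n); crop(n,im,*b,7,f'pics/{n}3.png')
E
```

```text
t 4.4 TCP jig mm [100.1   0.5  87.7] yawerr 0.0009 F jig [ 1.12  4.2  -0.61] w 9.9
```

View pics/scene3.png

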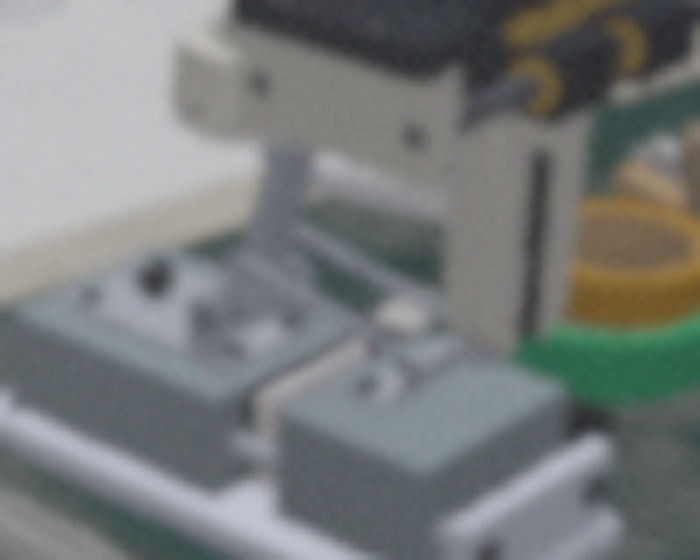

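```bash
python3 - <<'E'
from h import *
f=lambda n,X,o:((proj(n,tow(X))-o+.5)*7).round(0)
X=[[86,-18.5,76],[80,-18.5,78],[74,-18.5,80],[86,18.5,76],[74.5,-7,68]]
print(f('scene',X,[300,150]));print(f('top',X,[290,120]))
E
```

```text
[[428. 374.]
 [413. 362.]
 [397. 350.]
 [502. 335.]
 [420. 373.]]
[[358. 310.]
 [339. 311.]
 [321. 313.]
 [342. 194.]
 [315. 282.]]
```

View pics/top3.png

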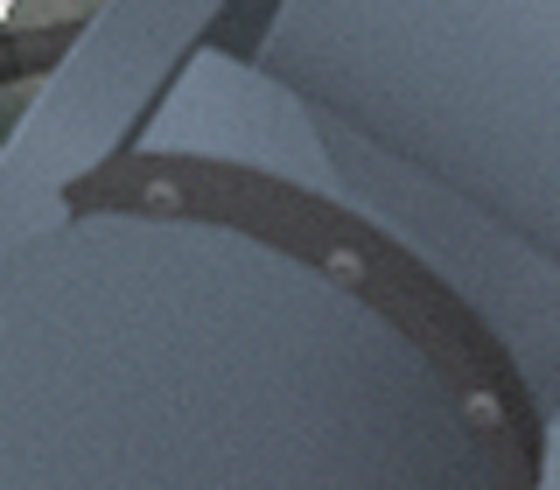

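```bash
python3 - <<'E'
from h import *
c=lambda l:(np.array(l,float)+.5)/7-.5+[300,150]
he=onplane_y0('scene',c([(172,132)]))[0];print('scene2 handle end',he,np.arctan2(he[2]-66,-he[0]))
print('scene2 bar end y-18',onplane_y0('scene',c([(395,315)]),-18.5).round(1),'scene3',onplane_y0('scene',c([(402,320)]),-18.5).round(1), 'if y18', onplane_y0('scene',c([(402,320)]),18.5).round(1))
print('scene2 keeper z60',toj(onz('scene',c([(395,378),(368,385),(415,365)]),.062)).round(1))
print('jaw corner near-left top (280,405), near-right(430,470) , right far(570,390)',toj(onz('scene',c([(280,403),(428,472),(572,392)]),.056)).round(1))
f=lambda n,X,o:((proj(n,tow(X))-o+.5)*7).round(0)
print('handle mid lev1.1/1.5/1.9',[f('scene',[[-61*np.cos(l)*k,0,66+61*k*np.sin(l)] for k in(.5,1)],[300,150]) for l in(1.1,1.5,1.9)])
E
```

```text
scene2 handle end [-3.72427857e+01  1.52575023e-13  1.13004116e+02] 0.9007495492351278
scene2 bar end y-18 [[ 72.5 -18.5  91. ]] scene3 [[ 75.2 -18.5  90.3]] if y18 [[47.2 18.5 67.4]]
scene2 keeper z60 [[ 64.6  -6.2  62. ]
 [ 61.5 -15.8  62. ]
 [ 63.5   5.2  62. ]]
jaw corner near-left top (280,405), near-right(430,470) , right far(570,390) [[ 42.7 -35.3  56. ]
 [102.6 -37.3  56. ]
 [103.1  34.7  56. ]]
handle mid lev1.1/1.5/1.9 [array([[224., 209.],
       [195., 120.]]), array([[251., 210.],
       [249., 120.]]), array([[280., 225.],
       [307., 151.]])]
```

```bash
python3 - <<'E'
import cv2,numpy as np
o=[]
for k in(2,3):
    a=cv2.imread(f'pics/scene{k}.png')[220:460,250:570]
    o.append(cv2.convertScaleAbs(cv2.resize(a,None,fx=1.25,fy=1.25),alpha=1.6,beta=-110))
cv2.imwrite('pics/e23.png',np.hstack(o))
E
```

```text
(no output)
```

View pics/e23.png

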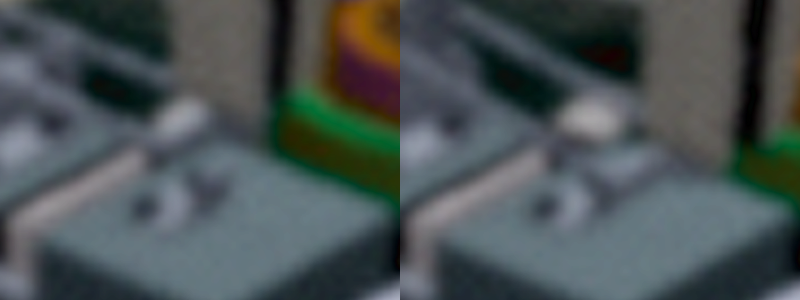

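```bash
python3 - <<'E'
from h import *
c=lambda l:(np.array(l,float)+.5)/7-.5+[300,150]
print('bar near end scene3',onplane_y0('scene',c([(410,372)]),-18.5).round(1),'scene2',onplane_y0('scene',c([(370,344)]),-18.5).round(1))
f=lambda n,X,o:((proj(n,tow(X))-o+.5)*7).round(0)
for n,X in dict(lipbase=[[68.5,y,56] for y in(-7,7)],liptop=[[73,y,68] for y in(-7,7)],start_lip=[[66,y,68] for y in (-7,7)]).items(): print(n,f('scene',X,[300,150]), (proj('top',tow(X))).round(1))
E
```

```text
bar near end scene3 [[ 79.5 -18.5  74.1]] scene2 [[ 63.6 -18.5  78. ]]
lipbase [[403. 400.]
 [431. 386.]] [[331.4 160.9]
 [330.6 154.8]]
liptop [[416. 371.]
 [444. 356.]] [[333.8 159.9]
 [332.9 153.6]]
start_lip [[399. 364.]
 [427. 349.]] [[330.7 160.3]
 [329.8 154. ]]
```

```bash
cat >> h.py <<'E'
def look(tag,n='scene',b=(335,180,385,220),k=6,s=14,pts=None):
    ims=[bot.get_image(n)[0].astype(float) for _ in range(k)]; im=np.mean(ims,0).clip(0,255).astype(np.uint8)
    x0,y0,x1,y1=b; c=cv2.resize(im[y0:y1,x0:x1,::-1],None,fx=s,fy=s,interpolation=cv2.INTER_LANCZOS4)
    c=cv2.convertScaleAbs(c,alpha=1.5,beta=-80)
    if pts is not None:
        for q in (proj(n,tow(pts))-[x0,y0]+.5)*s: cv2.circle(c,tuple(int(v) for v in q),3,(0,0,255),-1)
    cv2.imwrite(f'pics/{tag}.png',c)
E
python3 - <<'E'
from h import *
look('look4',pts=[[68.5,-7,56],[68.5,7,56],[73,-7,68],[73,7,68],[42.5,-38,56],[101,-38,56],[42.5,38,56]])
E
python3 st.py
```

```text
t 4.8 TCP jig mm [99.3  0.5 88.1] yawerr 0.0004 F jig [ 1.57  5.05 -0.96] w 9.9
```

View pics/look4.png

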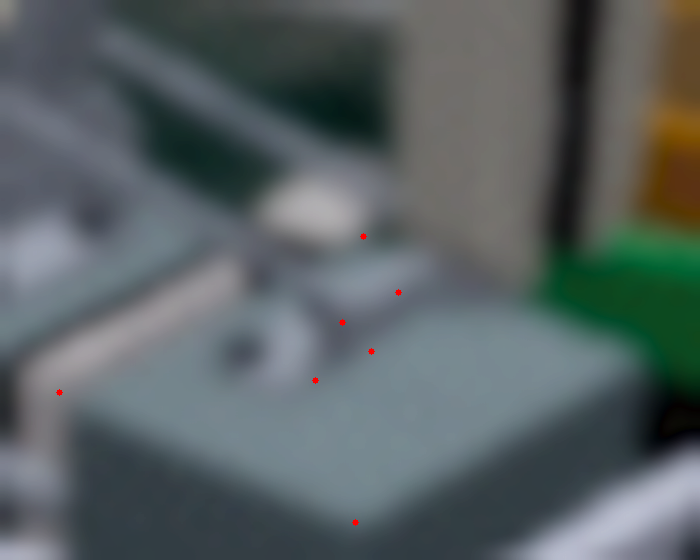

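```bash
python3 - <<'E'
from h import *
c=lambda l:np.array(l,float)/14-.5+[335,180]
for q in[(320,300),(340,330),(320,270)]: print(q,onplane_y0('scene',c([q]),-18.5).round(1))
print('far arm', onplane_y0('scene',c([(110,40),(385,170)]),14.5).round(1))
print('near arm', onplane_y0('scene',c([(0,100),(240,230)]),-14.5).round(1))
print('keeper bits z62',toj(onz('scene',c([(240,350),(285,345)]),.06)).round(1))
E
```

```text
(320, 300) [[ 77.1 -18.5  77.6]]
(340, 330) [[ 81.2 -18.5  73.9]]
(320, 270) [[ 76.7 -18.5  82.5]]
far arm [[ 6.4 14.5 87.4]
 [63.3 14.5 83.4]]
near arm [[  8.3 -14.5  86.9]
 [ 57.9 -14.5  81.3]]
keeper bits z62 [[ 58.2 -13.3  60. ]
 [ 62.2  -7.   60. ]]
```

The arms run from (6,87) to (63,83), which matches the model with the bar at about (86,77), clear beyond the lip. Lowering now.

>>> apply_moves --targets '[[[0,0.003,-0.002,0.0005,0],[0,0.006,-0.003,0.0005,0],[0,0.009,-0.0038,0.0005,0],[0,0.012,-0.0041,0.0005,0],[0,0.0142,-0.0043,0.0005,0],[0,0.0142,-0.0043,0.0005,0],[0,0.0142,-0.0043,0.0005,0]]]'

```text
time_s: 5.5
position: [0.582, -0.3278, 0.0736]
tcp_rot: [[-0.0, -0.138, 0.99], [0.0, 0.99, 0.138], [-1.0, 0.0, -0.0]]
contact_force: [3.0, 1.0, -0.8]
width: 0.0099
```

```bash
python3 st.py; python3 - <<'E'
from h import *
look('look5')
E
```

```text
t 5.5 TCP jig mm [103.4   0.8  73.6] yawerr 0.0004 F jig [-0.53  3.11 -0.77] w 9.9
```

View pics/look5.png

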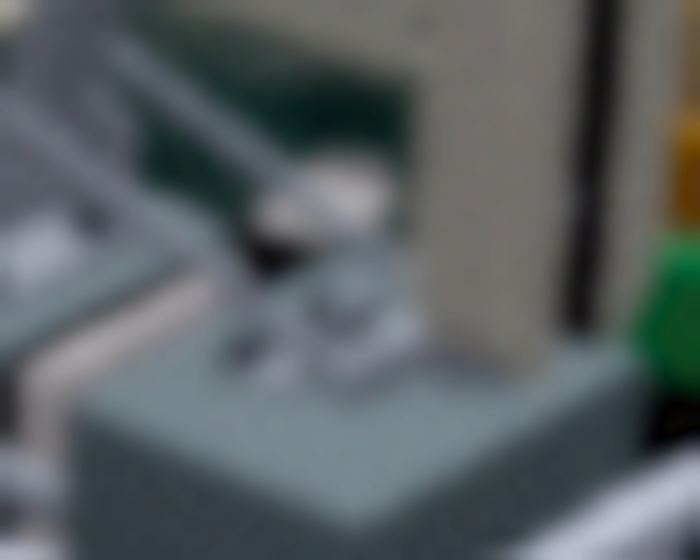

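>>> apply_moves --targets '[[[0,0.0015,0.0,0,0],[0,0.003,0.0002,0,0],[0,0.0042,0.0003,0,0],[0,0.0042,0.0003,0,0],[0,0.0042,0.0003,0,0]]]'

```text
time_s: 6.3
position: [0.5821, -0.3279, 0.0696]
tcp_rot: [[0.0, -0.138, 0.99], [-0.001, 0.99, 0.138], [-1.0, -0.001, 0.0]]
contact_force: [2.3, -2.6, -0.3]
width: 0.0094
```

```bash
python3 st.py
```

```text
t 6.3 TCP jig mm [103.5   1.   69.6] yawerr 0.0005 F jig [ 2.84  1.89 -0.27] w 9.4
```

>>> apply_moves --targets '[[[0,0.001,0.0003,0,0],[0,0.002,0.0006,0,0],[0,0.002,0.0006,0,0],[0,0.002,0.0006,0,0]]]'

```text
time_s: 6.7
position: [0.5822, -0.3276, 0.0684]
tcp_rot: [[0.001, -0.138, 0.99], [-0.001, 0.99, 0.138], [-1.0, -0.001, 0.001]]
contact_force: [0.6, -1.8, 6.2]
width: 0.0098
```

```bash
python3 st.py;  python3 - <<'E'
from h import *
look('look6')
E
```

```text
t 6.7 TCP jig mm [103.2   1.1  68.4] yawerr 0.0004 F jig [1.9  0.38 6.22] w 9.8
```

View pics/look6.png

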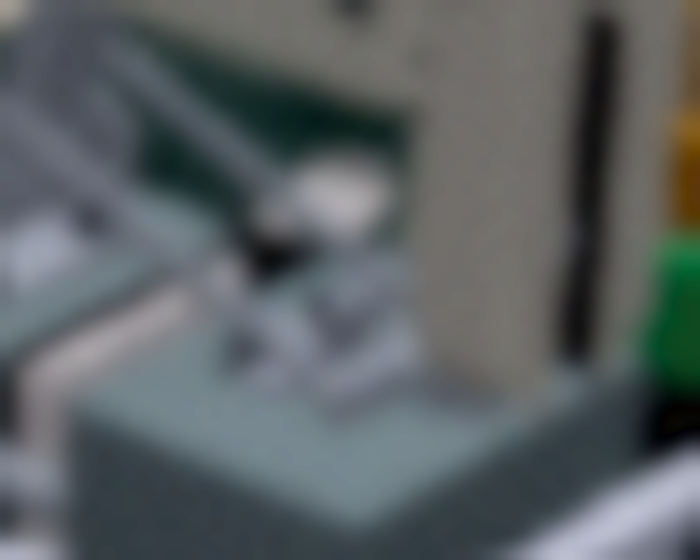

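>>> apply_moves --targets '[[[0,-0.0003,0.002,0,0],[0,-0.0003,0.004,0,0],[0,-0.0003,0.006,0,0],[0,-0.0003,0.008,0,0],[0,-0.0003,0.008,0,0]]]'

```text
time_s: 7.5
position: [0.581, -0.3192, 0.0683]
tcp_rot: [[0.001, -0.138, 0.99], [-0.001, 0.99, 0.138], [-1.0, -0.001, 0.001]]
contact_force: [3.1, -2.2, 5.9]
width: 0.0095
```

```bash
python3 st.py
```

```text
t 7.5 TCP jig mm [94.7  1.1 68.3] yawerr 0.0002 F jig [2.56 2.73 5.9 ] w 9.5
```

>>> apply_moves --targets '[[[0,-0.0003,0.0015,0,0],[0,-0.0003,0.003,0,0],[0,-0.0003,0.0045,0,0],[0,-0.0003,0.006,0,0],[0,-0.0003,0.006,0,0]]]'

```text
time_s: 8.0
position: [0.5802, -0.3134, 0.0685]
tcp_rot: [[0.001, -0.138, 0.99], [-0.001, 0.99, 0.138], [-1.0, -0.001, 0.0]]
contact_force: [2.5, -3.6, 5.1]
width: 0.0105
```

```bash
python3 st.py;  python3 - <<'E'
from h import *
look('look7',b=(315,170,385,230),s=11)
E
```

```text
t 8.0 TCP jig mm [88.9  1.1 68.5] yawerr 0.0002 F jig [3.93 1.94 5.11] w 10.5
```

View pics/look7.png

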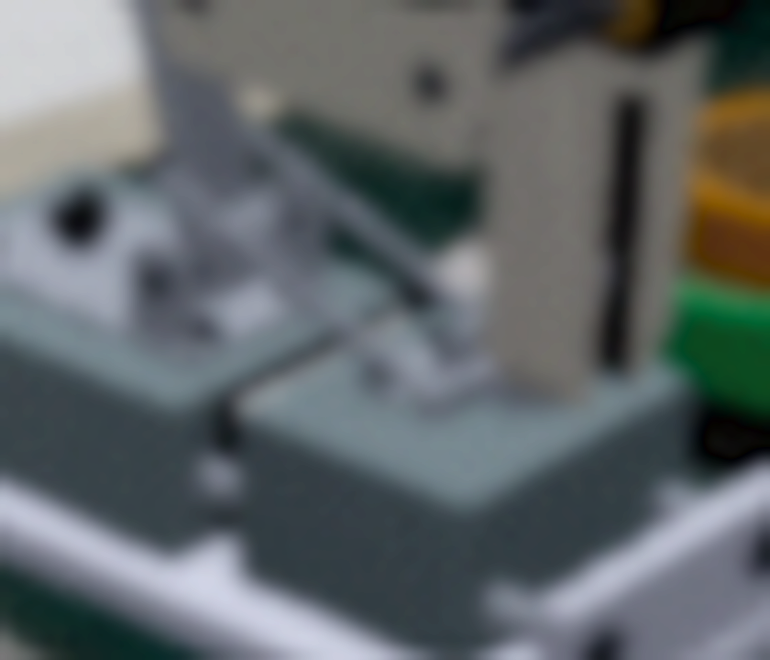

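```bash
python3 - <<'E'
from h import *
c=lambda l:np.array(l,float)/11-.5+[315,170]
print(toj(onz('scene',c([(465,508),(240,408)]),.056)).round(1), onplane_y0('scene',c([(430,395)]),-18.5))
c=lambda l:np.array(l,float)/14-.5+[335,180]
print('before',toj(onz('scene',c([(352,530),(80,402)]),.056)).round(1))
E
```

```text
[[ 93.2 -38.7  56. ]
 [ 35.9 -38.4  56. ]] [[ 67.73288491 -18.5         63.27133836]]
before [[101.9 -40.1  56. ]
 [ 46.9 -38.1  56. ]]
```

The jaw has followed, from about 12.5 mm open to about 4 mm, so the bar is caught under the lip. I'll draw it a little more, which also lays the lever back.

>>> apply_moves --targets '[[[0,-0.0005,0.0012,0,0],[0,-0.0008,0.0024,0,0],[0,-0.0011,0.0036,0,0],[0,-0.0011,0.0036,0,0]]]'

```text
time_s: 8.7
position: [0.5796, -0.3095, 0.0691]
tcp_rot: [[0.0, -0.138, 0.99], [-0.0, 0.99, 0.138], [-1.0, -0.0, 0.0]]
contact_force: [3.0, -3.1, 1.5]
width: 0.0096
```

```bash
python3 st.py
```

```text
t 8.7 TCP jig mm [85.   1.  69.1] yawerr 0.0003 F jig [3.5  2.57 1.46] w 9.6
```

>>> apply_moves --targets '[[[0.3,0,0,0,0],[0.3,0,0,0,0],[0.3,0,0,0,0],[0.3,0,0,0,0],[0.3,-0.02,-0.001,0,0],[0.3,-0.05,-0.001,0,0],[0.3,-0.1,-0.001,0,0],[0.3,-0.1,-0.001,0,0]]]'

```text
time_s: 9.5
position: [0.582, -0.3119, 0.1759]
tcp_rot: [[0.008, -0.138, 0.99], [-0.005, 0.99, 0.138], [-1.0, -0.006, 0.008]]
contact_force: [0.3, -0.0, 0.2]
width: 0.028
```

```bash
python3 st.py;  python3 - <<'E'
from h import *
look('look8',b=(305,160,385,225),s=10)
E
```

```text
t 9.5 TCP jig mm [ 87.7   3.1 175.9] yawerr 0.0004 F jig [0.07 0.33 0.17] w 28.0
```

View pics/look8.png

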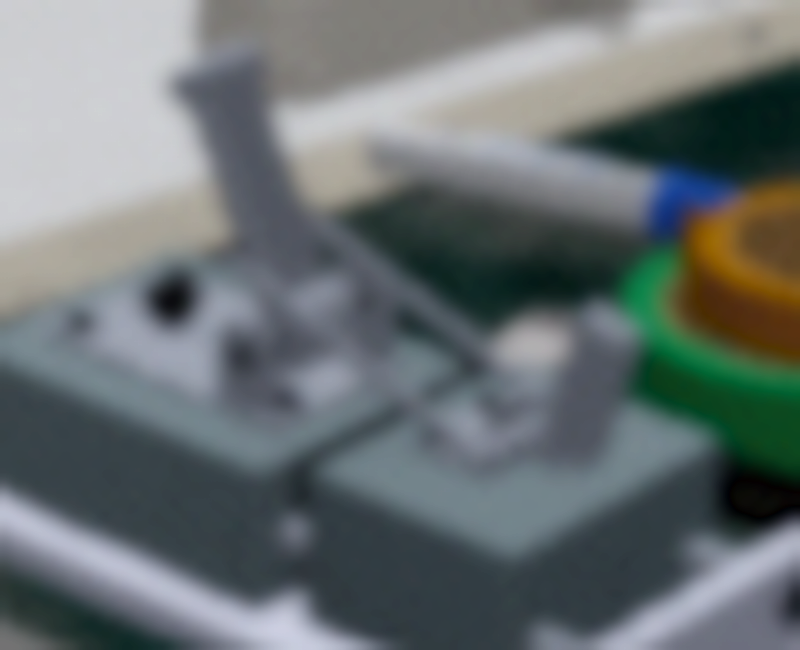

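```bash
python3 - <<'E'
from h import *
c=lambda l:np.array(l,float)/10-.5+[305,160]
he=onplane_y0('scene',c([(218,72)]))[0];print(he.round(1),np.arctan2(he[2]-66,-he[0]),np.hypot(he[2]-66,he[0]))
for l in(1.15,1.1,1.05,1,.9,.8,.7,.6,.5,.4,.3,.2,.1,0.05,0,-.05,-.1,-.15): print(l,'TCP x',round(-61*np.cos(l)-2,1),'z',round(71+61*np.sin(l),1))
E
python3 st.py
```

```text
[-30.7   0.  119.2] 1.0471219090851602 61.401471208176666
1.15 TCP x -26.9 z 126.7
1.1 TCP x -29.7 z 125.4
1.05 TCP x -32.4 z 123.9
1 TCP x -35.0 z 122.3
0.9 TCP x -39.9 z 118.8
0.8 TCP x -44.5 z 114.8
0.7 TCP x -48.7 z 110.3
0.6 TCP x -52.3 z 105.4
0.5 TCP x -55.5 z 100.2
0.4 TCP x -58.2 z 94.8
0.3 TCP x -60.3 z 89.0
0.2 TCP x -61.8 z 83.1
0.1 TCP x -62.7 z 77.1
0.05 TCP x -62.9 z 74.0
0 TCP x -63.0 z 71.0
-0.05 TCP x -62.9 z 68.0
-0.1 TCP x -62.7 z 64.9
-0.15 TCP x -62.3 z 61.9
t 9.8 TCP jig mm [ 85.6   0.4 167.7] yawerr 0.0004 F jig [-0.84  0.16  0.19] w 28.0
```

>>> apply_moves --targets '[[[0,0,0.05,0,0],[0,0,0.1,0,0],[0,0.01,0.1186,0,0],[0,0.028,0.1186,0,0],[0,0.028,0.1186,0,0],[0,0.028,0.1186,0,0],[0,0.028,0.1186,0,0]]]'

```text
time_s: 10.5
position: [0.5636, -0.1937, 0.1416]
tcp_rot: [[0.0, -0.137, 0.991], [-0.0, 0.991, 0.137], [-1.0, -0.0, 0.0]]
contact_force: [0.5, -0.3, -0.4]
width: 0.0006
```

```bash
python3 st.py
```

```text
t 10.5 TCP jig mm [-32.    1.1 141.6] yawerr 0.0012 F jig [ 0.4   0.42 -0.38] w 0.6
```

>>> apply_moves --targets '[[[0,0.008,0.0,0,0],[0,0.014,0.0005,0,0],[0,0.016,0.001,0,0],[0,0.0175,0.002,0,0],[0,0.019,0.004,0,0],[0,0.019,0.004,0,0]]]'

```text
time_s: 11.1
position: [0.5626, -0.1887, 0.1226]
tcp_rot: [[-0.0, -0.138, 0.99], [0.001, 0.99, 0.138], [-1.0, 0.001, -0.0]]
contact_force: [-2.9, 2.6, 5.8]
width: 0.0002
```

```bash
python3 st.py
```

```text
t 11.1 TCP jig mm [-37.    0.9 122.6] yawerr 0.0004 F jig [-3.03 -2.54  5.85] w 0.2
```

>>> apply_moves --targets '[[[0,0.001,0.001,0,0],[0,0.002,0.002,0,0],[0,0.003,0.003,0,0],[0,0.004,0.004,0,0],[0,0.004,0.004,0,0]]]'

```text
time_s: 11.6
position: [0.5622, -0.1841, 0.1192]
tcp_rot: [[-0.0, -0.138, 0.99], [0.002, 0.99, 0.138], [-1.0, 0.002, 0.0]]
contact_force: [-4.4, 8.0, 12.4]
width: 0.0004
```

```bash
python3 st.py
```

```text
t 11.6 TCP jig mm [-41.7   1.1 119.2] yawerr 0.0005 F jig [-8.54 -3.25 12.36] w 0.4
```

>>> apply_moves --targets '[[[0,-0.004,0,0,0],[0,-0.006,-0.003,0,0],[0,-0.006,-0.006,0,0],[0,-0.006,-0.006,0,0]]]'

```text
time_s: 12.0
position: [0.5631, -0.1917, 0.1241]
tcp_rot: [[0.0, -0.137, 0.991], [-0.0, 0.991, 0.137], [-1.0, -0.0, -0.0]]
contact_force: [-0.3, 0.2, 0.7]
width: 0.0006
```

```bash
python3 st.py; python3 - <<'E'
from h import *
look('look9',b=(305,160,385,225),s=10)
E
```

```text
t 12.0 TCP jig mm [-34.    0.9 124.1] yawerr 0.001 F jig [-0.23 -0.31  0.74] w 0.6
```

View pics/look9.png

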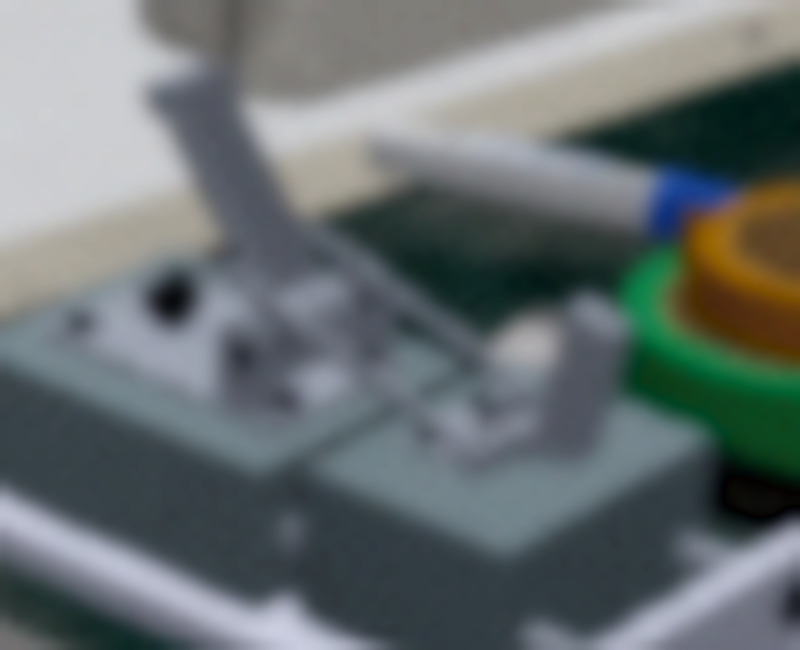

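```bash
python3 - <<'E'
from h import *
c=lambda l:np.array(l,float)/10-.5+[305,160]
he=onplane_y0('scene',c([(193,95)]))[0];print(he.round(1),np.arctan2(he[2]-66,-he[0]),np.hypot(he[2]-66,he[0]))
s=bot.sense();print(proj('scene',[s['position'],s['position']+[0,0,.05]]))
im,_=bot.get_image('scene');crop('s',im,250,80,400,220,5,'pics/s10.png')
E
```

```text
[-38.3   0.  111.3] 0.8691104672590084 59.293458878020125
[[325.34204638 164.10899192]
 [325.76103338 143.08160478]]
```

View pics/s10.png

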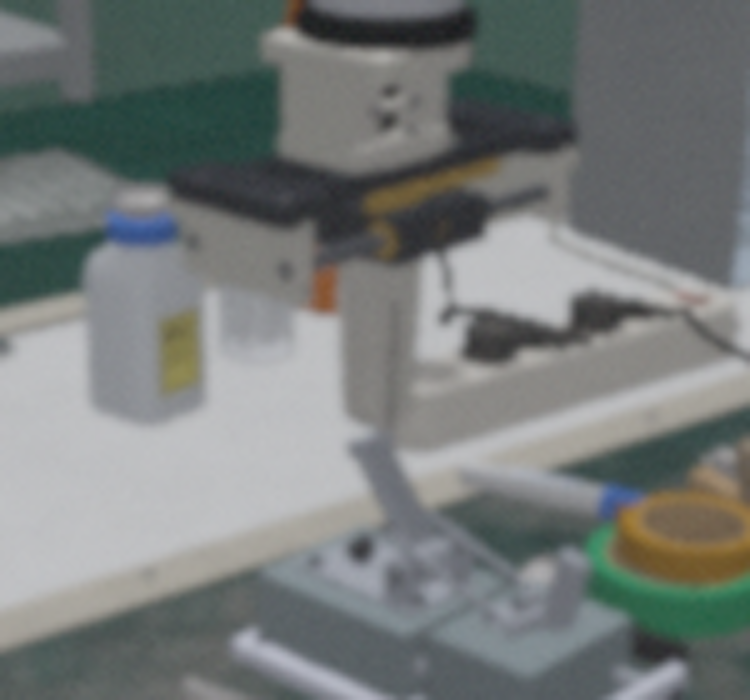

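>>> apply_moves --targets '[[[0,0.003,0.001,0,0],[0,0.005,0.002,0,0],[0,0.006,0.0025,0,0],[0,0.0065,0.003,0,0],[0,0.0065,0.003,0,0]]]'

```text
time_s: 12.85
position: [0.5628, -0.1877, 0.1181]
tcp_rot: [[0.0, -0.138, 0.99], [0.0, 0.99, 0.138], [-1.0, 0.0, 0.0]]
contact_force: [-1.1, 3.4, 5.8]
width: 0.0002
```

```bash
python3 st.py
```

```text
t 12.85 TCP jig mm [-38.    1.1 118.1] yawerr 0.0003 F jig [-3.54 -0.65  5.82] w 0.2
```

>>> apply_moves --targets '[[[0,-0.0003,0.0014,0,0],[0,0.001,0.003,0,0],[0,0.002,0.004,0,0],[0,0.0032,0.0052,0,0],[0,0.0032,0.0052,0,0]]]'

```text
time_s: 13.35
position: [0.5621, -0.1827, 0.1146]
tcp_rot: [[0.0, -0.138, 0.99], [0.0, 0.99, 0.138], [-1.0, 0.0, 0.0]]
contact_force: [-1.3, 1.5, 5.0]
width: 0.0005
```

```bash
python3 st.py
```

```text
t 13.35 TCP jig mm [-43.1   1.1 114.6] yawerr 0.0003 F jig [-1.62 -1.1   4.97] w 0.5
```

>>> apply_moves --targets '[[[0,0.0015,0.0014,0,0],[0,0.003,0.0028,0,0],[0,0.0045,0.0042,0,0],[0,0.006,0.0055,0,0],[0,0.006,0.0055,0,0]]]'

```text
time_s: 13.85
position: [0.5613, -0.1771, 0.1088]
tcp_rot: [[0.0, -0.138, 0.99], [0.0, 0.99, 0.138], [-1.0, 0.0, 0.0]]
contact_force: [-1.5, 2.2, 7.5]
width: 0.0008
```

```bash
python3 st.py
```

```text
t 13.85 TCP jig mm [-48.7   1.2 108.8] yawerr 0.0003 F jig [-2.37 -1.21  7.51] w 0.8
```

>>> apply_moves --targets '[[[0,0.002,0.0016,0,0],[0,0.004,0.0032,0,0],[0,0.006,0.0046,0,0],[0,0.0078,0.0058,0,0],[0,0.0078,0.0058,0,0]]]'

```text
time_s: 14.35
position: [0.5604, -0.1711, 0.1008]
tcp_rot: [[-0.0, -0.138, 0.99], [0.001, 0.99, 0.138], [-1.0, 0.001, -0.0]]
contact_force: [-2.3, 2.7, 7.0]
width: 0.0002
```

```bash
python3 st.py
```

```text
t 14.35 TCP jig mm [-54.8   1.1 100.8] yawerr 0.0004 F jig [-3.03 -1.88  7.03] w 0.2
```

>>> apply_moves --targets '[[[0,0.002,0.0011,0,0],[0,0.004,0.0021,0,0],[0,0.006,0.003,0,0],[0,0.008,0.0038,0,0],[0,0.01,0.0045,0,0],[0,0.01,0.0045,0,0]]]'

```text
time_s: 14.95
position: [0.5596, -0.1667, 0.0905]
tcp_rot: [[-0.001, -0.138, 0.99], [0.001, 0.99, 0.138], [-1.0, 0.001, -0.0]]
contact_force: [-0.5, 3.0, 2.4]
width: 0.0003
```

```bash
python3 st.py
```

```text
t 14.95 TCP jig mm [-59.3   0.9  90.5] yawerr 0.0003 F jig [-3.04 -0.11  2.39] w 0.3
```

>>> apply_moves --targets '[[[0,0.002,0.0007,0,0],[0,0.004,0.0014,0,0],[0,0.006,0.002,0,0],[0,0.008,0.0025,0,0],[0,0.01,0.0029,0,0],[0,0.01,0.0029,0,0]]]'

```text
time_s: 15.55
position: [0.5591, -0.1645, 0.0802]
tcp_rot: [[-0.001, -0.138, 0.99], [-0.0, 0.99, 0.138], [-1.0, 0.0, -0.001]]
contact_force: [0.1, 0.1, 0.1]
width: 0.0006
```

```bash
python3 st.py
```

```text
t 15.55 TCP jig mm [-61.4   0.7  80.2] yawerr 0.0004 F jig [-0.11  0.15  0.11] w 0.6
```

>>> apply_moves --targets '[[[0,0.0008,0.0002,0,0],[0,0.0016,0.0004,0,0],[0,0.0024,0.0005,0,0],[0,0.003,0.0005,0,0],[0,0.003,0.0005,0,0]]]'

```text
time_s: 16.05
position: [0.5593, -0.164, 0.0777]
tcp_rot: [[-0.0, -0.138, 0.99], [0.0, 0.99, 0.138], [-1.0, 0.0, -0.0]]
contact_force: [0.7, -0.2, -0.1]
width: 0.0006
```

```bash
python3 st.py;python3 - <<'E'
from h import *
look('look11',b=(295,160,385,225),s=8)
E
```

```text
t 16.05 TCP jig mm [-62.    1.   77.7] yawerr 0.0004 F jig [ 0.32  0.7  -0.06] w 0.6
```

View pics/look11.png

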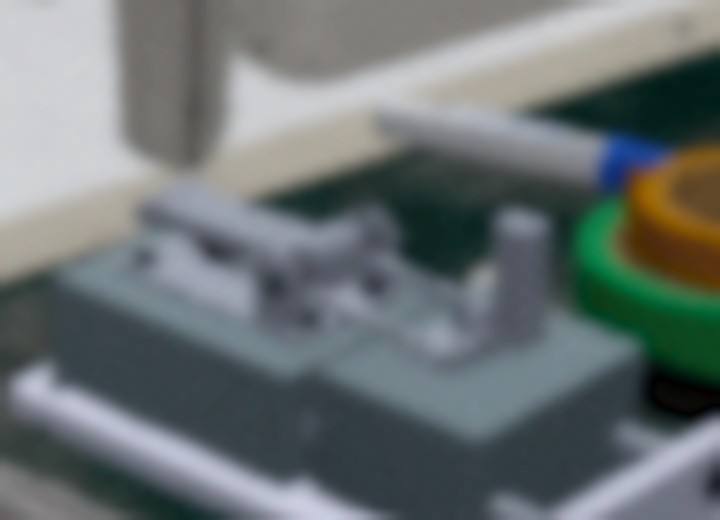

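The handle has gone over centre: it lies flat at (150–330,200–250), the bar is hooked by the tab at (520,270) and the jaw gap is closed. Now feeling for the stop.

>>> apply_moves --targets '[[[0,0.0005,0,0,0],[0,0.001,0,0,0],[0,0.0015,0,0,0],[0,0.002,0,0,0],[0,0.002,0,0,0]]]'

```text
time_s: 16.85
position: [0.5593, -0.164, 0.0756]
tcp_rot: [[-0.0, -0.138, 0.99], [0.0, 0.99, 0.138], [-1.0, 0.0, -0.0]]
contact_force: [-0.5, 0.1, 0.0]
width: 0.0003
```

>>> apply_moves --targets '[[[0,0.0005,0,0,0],[0,0.001,0,0,0],[0,0.0014,0,0,0],[0,0.0014,0,0,0]]]'

```text
time_s: 17.25
position: [0.5593, -0.1639, 0.0743]
tcp_rot: [[-0.0, -0.138, 0.99], [0.0, 0.99, 0.138], [-1.0, 0.0, -0.0]]
contact_force: [-0.1, -0.5, 0.1]
width: 0.0004
```

>>> apply_moves --targets '[[[0,0.0005,0,0,0],[0,0.001,0,0,0],[0,0.0014,0,0,0],[0,0.0014,0,0,0]]]'

```text
time_s: 17.65
position: [0.5593, -0.164, 0.0729]
tcp_rot: [[-0.0, -0.138, 0.99], [0.0, 0.99, 0.138], [-1.0, 0.0, -0.0]]
contact_force: [0.7, 0.7, -0.3]
width: 0.0003
```

```bash
python3 st.py
```

```text
t 17.65 TCP jig mm [-62.    1.   72.9] yawerr 0.0004 F jig [-0.55  0.78 -0.31] w 0.3
```

>>> apply_moves --targets '[[[0,0.0005,0,0,0],[0,0.001,0,0,0],[0,0.0014,0,0,0],[0,0.0014,0,0,0]]]'

```text
time_s: 18.05
position: [0.5593, -0.1639, 0.0715]
tcp_rot: [[-0.0, -0.138, 0.99], [0.0, 0.99, 0.138], [-1.0, 0.0, -0.0]]
contact_force: [0.6, 0.9, -0.8]
width: 0.0006
```

>>> apply_moves --targets '[[[0,0.0005,0,0,0],[0,0.001,0,0,0],[0,0.001,0,0,0]]]'

```text
time_s: 18.35
position: [0.5593, -0.164, 0.0705]
tcp_rot: [[-0.0, -0.138, 0.99], [0.0, 0.99, 0.138], [-1.0, 0.0, -0.0]]
contact_force: [-0.7, 0.1, 0.3]
width: 0.0004
```

>>> apply_moves --targets '[[[0,0.0005,0,0,0],[0,0.001,0,0,0],[0,0.0014,0,0,0],[0,0.0014,0,0,0]]]'

```text
time_s: 18.75
position: [0.5594, -0.164, 0.0693]
tcp_rot: [[0.0, -0.138, 0.99], [-0.0, 0.99, 0.138], [-1.0, -0.0, 0.0]]
contact_force: [-0.8, 1.7, 3.4]
width: 0.0005
```

>>> apply_moves --targets '[[[0,0.0005,0,0,0],[0,0.001,0,0,0],[0,0.001,0,0,0]]]'

```text
time_s: 19.05
position: [0.5595, -0.1639, 0.0686]
tcp_rot: [[0.0, -0.138, 0.99], [-0.0, 0.99, 0.138], [-1.0, -0.0, 0.0]]
contact_force: [-2.1, 2.0, 8.4]
width: 0.0002
```

>>> apply_moves --targets '[[[0,0.0004,0,0,0],[0,0.0008,0,0,0],[0,0.0008,0,0,0],[0,0.0008,0,0,0]]]'

```text
time_s: 19.45
position: [0.5595, -0.1639, 0.0682]
tcp_rot: [[0.001, -0.138, 0.99], [-0.0, 0.99, 0.138], [-1.0, -0.0, 0.001]]
contact_force: [-3.8, 1.4, 11.3]
width: 0.0005
```

```bash
python3 st.py
```

```text
t 19.45 TCP jig mm [-62.    1.2  68.2] yawerr 0.0003 F jig [-1.88 -3.62 11.32] w 0.5
```

>>> apply_moves --targets '[[[0,0.0004,0,0,0],[0,0.0008,0,0.0003,0],[0,0.0008,0,0.0003,0],[0,0.0008,0,0.0003,0]]]'

```text
time_s: 19.85
position: [0.5596, -0.1639, 0.0677]
tcp_rot: [[0.0, -0.138, 0.99], [-0.0, 0.99, 0.138], [-1.0, -0.0, 0.0]]
contact_force: [-6.3, 2.2, 15.9]
width: 0.0005
```

```bash
python3 st.py
```

```text
t 19.85 TCP jig mm [-62.    1.3  67.7] yawerr 0.0003 F jig [-3.04 -5.93 15.91] w 0.5
```

>>> apply_moves --targets '[[[0,0,0,-0.0005,0],[0,0,0,-0.0005,0],[0,0,0,-0.0005,0],[0,0,0,-0.0005,0],[0,0,0,-0.0005,0],[0,0,0,-0.0005,0]]]'

```text
time_s: 20.45
position: [0.5595, -0.1639, 0.0678]
tcp_rot: [[0.001, -0.138, 0.99], [-0.0, 0.99, 0.138], [-1.0, -0.0, 0.001]]
contact_force: [-3.9, 3.1, 14.5]
width: 0.0003
```

>>> apply_moves --targets '[[[0,0,0,0,0],[0,0,0,0,0],[0,0,0,0,0],[0,0,0,0,0],[0,0,0,0,0],[0,0,0,0,0]]]'

```text
time_s: 21.05
position: [0.5595, -0.1639, 0.0677]
tcp_rot: [[0.001, -0.138, 0.99], [-0.0, 0.991, 0.138], [-1.0, -0.0, 0.001]]
contact_force: [-4.3, 2.4, 14.8]
width: 0.0001
```

Steady at about 15 N for over a second. I'll hold briefly, then lift away.

>>> apply_moves --targets '[[[0,0,0,0,0],[0,0,0,0,0],[0,-0.002,0,0,0],[0,-0.01,0,0,0],[0,-0.04,0,0,0],[0,-0.08,0,0,0],[0,-0.12,0,0,0],[0,-0.15,0,0,0],[0,-0.15,0,0,0],[0,-0.15,0,0,0]]]'

```text
time_s: 22.05
position: [0.5591, -0.164, 0.2167]
tcp_rot: [[0.001, -0.138, 0.99], [-0.0, 0.99, 0.138], [-1.0, -0.0, 0.001]]
contact_force: [0.6, -0.1, 0.0]
width: 0.0004
```

```bash
python3 st.py;python3 - <<'E'
from h import *
look('look12',b=(295,160,385,225),s=8)
im,_=bot.get_image('scene');cv2.imwrite('pics/scene13.png',im[:,:,::-1])
E
```

```text
t 22.05 TCP jig mm [-62.    0.7 216.7] yawerr 0.0005 F jig [0.19 0.6  0.04] w 0.4
```

View pics/look12.png

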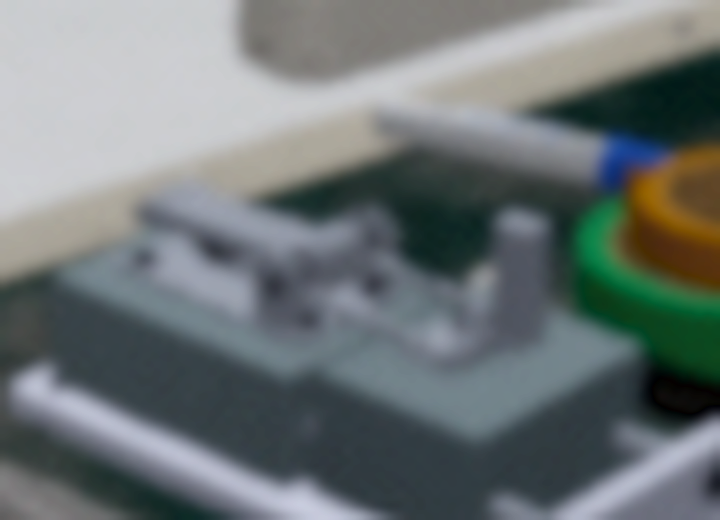

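View pics/scene13.png

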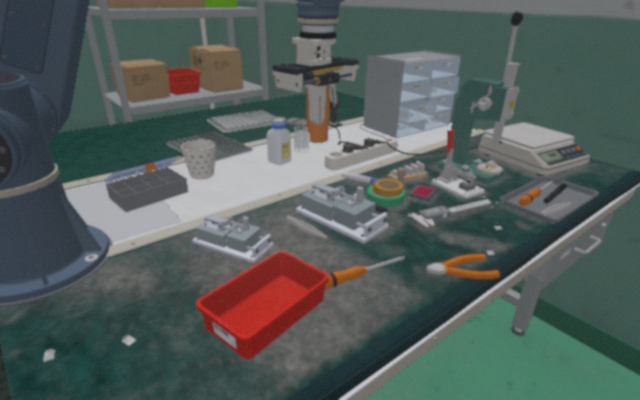

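The handle stays flat at (150–330,200–250) with the loop hooked. The jaw gap at (300,380) is closed, the bystanders are untouched and the arm is clear.

```bash
python3 -c "
from rig import bot
print(bot.finish_job())"
```

```text
the job is handed in; nothing more can be done
None
```

The larger jig is latched shut, and I handed the job in at about 22.4 s of the 62 s allowed.

- **Hooking:** I pinched the loop's tab, lifted the bar over the lip and set it down on the jaw top beyond the seat. Pulling back, the jaw followed from about 12.5 mm open to about 4 mm, so the bar had caught under the lip.
- **Closing:** I pushed the handle over in an arc until it snapped through by itself, then felt for the stop. First contact came at a fingertip height of about 69 mm, a lever angle of roughly −0.03.
- **Pressing:** The handle was held at about 15 N downward (14.5–15.9 N read) for more than a second, then released.
- **Last checks:** After I let go, the handle stayed down, the loop stayed hooked, the jaw gap was closed, and the wrist read near zero force. In the scene picture the screwdriver and tweezers looked unmoved; the black marker was not visible in it, and I took no final top view.

**What was off along the way:**
- My first push on the handle was aimed partly along its length, giving about 15 N total, so I backed off and re-aimed. The highest force read on the handle was about 17 N, but I only read it at the end of each move.
- The keeper looked several millimetres short of its expected position in the scene view. I relied on the jaw edges and loop arms instead, and the hooking bore that out.

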